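# Find the heavy side of a flywheel on the balancing stand

### The job

Fit the wooden wheel, boss outward, fully home on the leaning square spindle of the balancing stand, then turn it by hand to feel where its hidden heavy side is. Bring the heavy side straight down to the pointer and keep the wheel gripped there, still and fully home, so that I can mark it: finish while holding it, do not let go. Leave the other things where they are.

Things in the scene. Friction and masses are not known exactly. Their poses are not given: they have to be found in the camera images.
- wheel: Turned hardwood disc, 110 mm across, 20 mm thick, about 0.7 kg, with a square boss on its upper face and a 20 mm square bore, its sides parallel to the boss's, right through both. Origin on the bore's axis in the disc's underside; z runs along the axis towards the boss; x and y are square to the boss's flats. Starts lying flat on the table, boss up. Its heavy side shows nowhere outside.
- boss (a point): Centre of the top of the wheel's aluminium boss, 48 mm above the wheel's origin, same axes. The boss is 38 x 38 mm and stands 28 mm above the disc: the place to grip. A metal slug is hidden in the disc, about 40 mm from the axis, on a side that has nothing to do with the axes or flats: it is found only by how the wheel wants to turn on the spindle.
- stand: Balancing stand, fixed: steel base plate 150 x 120 x 12 mm, from 45 mm on its own -x side of the origin to 105 mm on the +x side, and a grey bearing housing that carries the spindle. Origin on the table under the spindle's seat. The spindle leans 30 degrees from the vertical, its free end towards the stand's own -x, which looks roughly to the robot.
- seat (a point): Centre of the top of the spindle's 40 mm round flange, where the seated wheel's underside rests; 125 mm above the table. z points along the leaning spindle to its free end, x and y along the sides of its square; it turns with the spindle. Shaft: 18 mm square for 24 mm, then a round tapered nose to 36 mm, so it ends inside the bore. Any of four square positions; 1 mm clearance a side, 7 degrees play.
- spindle (a joint): Angle of the endless spindle (rad), counter-clockwise positive seen from its free end; 0 means nothing special. Stiff greased bearing: let go with its heavy side well off, the wheel creeps round in 1 to 4 s without overshoot, but friction stops it some 25 to 32 degrees short of the bottom, equally from either side. It can also stick with the heavy side near the top.
- slug_side (a joint): How far (m) the hidden slug gives sideways (around the axis) in its rubber bed: at most 0.04 mm on the stand, far too little to read; 0 with the heavy side straight down or up, +-0.012 mm when it is 17 degrees off.
- slug_out (a joint): How far (m) the hidden slug gives outward in its rubber bed, again under 0.05 mm: positive with the heavy side in the lower half, negative in the upper.
- pointer (a point): Tip of the stand's 6 mm thick steel pointer finger, 64 mm from the spindle's axis in the plane of the flange's top, straight downhill of the axis: it points at the lowest place of the seated wheel's rim and leaves 6 mm to it. Fixed to the stand.
- torso: Bystander, to be left alone: grey stone torso statuette, round, 64 mm across, 128 mm tall, standing. Origin at the centre of its underside.
- vase: Bystander, to be left alone: white ceramic bottle vase, 60 mm across, 150 mm tall, standing. Origin at the centre of its underside.
- chisel: Bystander, to be left alone: carving chisel with a wooden handle, 190 mm long, about 30 mm thick, lying along its own x. Origin at the centre of its underside (under the middle of its length).
- mallet: Bystander, to be left alone: carver's mallet lying down, head 60 mm across and 100 mm long, handle 22 mm thick reaching 140 mm from the head towards its own -x. Origin at the centre of its underside (under the end of the head at the handle).
- stone: Bystander, to be left alone: block of white marble, 70 x 50 x 35 mm. Origin at the centre of its underside.
- bowl: Bystander, to be left alone: blue ceramic bowl, 110 mm across, 45 mm tall. Origin at the centre of its underside.
- bobbin: Bystander, to be left alone: small turned wooden finial, 44 mm across, 60 mm tall, standing. Origin at the centre of its underside.
Mind the look-alikes: they are no part of the job. Of the things like the stand, leave any that is blue or purple; of the rest the larger one is meant.

How it is judged:
On the way:
1. the wheel is fully home on the square spindle (distance between wheel and seat below 0.005 m and angle between the z axis of wheel and the z axis of seat, either way round below 0.09 rad), for 0.2 s.
At the end, for the whole second after the job is handed in: The wheel is on the spindle within 5 mm of its seat and square to it (5 degrees), its heavy side is within 17 degrees of the pointer (straight downhill), and it is still (under 0.15 rad/s) with the robot's fingers gripping it (over 1.5 N) through the last second (all of step 1 and value of joint slug_side between -1.224e-05 and 1.224e-05 m and value of joint slug_out above 2.072e-05 m and angular speed of wheel below 0.15 rad/s and contact force between the fingers and wheel above 1.5 N); the arm keeps its last pose, push and grip.
It fails at once if a bystander was moved by more than 30 mm (distance of any of torso, vase, chisel, mallet, stone, bowl, bobbin from where it was at the start of the episode above 0.03 m).
It also fails if it takes over 72 s, if anything falls off the work surface, if the arm or the gripper's body presses on something with over 40 N, if the wrist force passes 120 N, or if a joint passes its speed limit or range.

### The arm

A 6-joint arm with a two-finger parallel gripper is mounted at the origin on the work surface. World frame = base frame: x ahead of the robot, y to its left, z up, the work surface at z = 0. Lengths are in m, angles in rad, forces in N, time in s.
With the tool pointing down it reaches from about 0.25 to 0.775 m from the base axis. Payload 4 kg.
Tool frame: the origin (TCP) lies between the finger pads; the fingertips stand 14 mm ahead of it and the grasp point (between the pads) lies 5 mm behind it (tip_reach is the distance from the TCP to the fingertips, in m); z points along the fingers, y is the line along which they close (so a half turn about z gives the same grasp; the last joint's range is limited). The gripper opens to 94 mm and grips with 3 to 60 N. Pads are 16 mm wide; open, the fingers measure 119 mm over their backs; the gripper's body (75 mm by 177 mm) begins 78 mm behind the grasp point.
Start: joints at [1.167, 0.087, 1.371, -0, 1.684, -0.103], TCP at [0.163, 0.525, 0.22] pointing down, gripper open.
Joint ranges: [-3.1, 3.1], [-0.76, 2.03], [0.27, 2.55], [-1.08, 4.22], [0.17, 2.65], [-2.57, 2.57]. Speed limits (rad/s): [2.79, 2.79, 3.14, 3.14, 3.14, 3.14].

### API

Orientations are given as [roll, pitch, yaw] about the fixed x, y, z axes, in that order (R = Rz(yaw) Ry(pitch) Rx(roll)).
In Python, from bench import * gives the robot as it stands. The module is installed in compiled form; this text tells all that it offers.
- The arm moves only by the tool servo_tool, never from a script. Its argument "targets" is a list of rows, each a list of 4 numbers: the shift along the tool's x, y, z in cm, then the turn about the tool's z in degrees. A call has 1 to 8 rows; each row is the pose to reach, as a shift and turn from the pose commanded when the call began, along the tool's axes at that moment; what a row does not reach only later rows make up. A row lasts 1/8 s, in which the tool goes at most 62.5 mm and 10.7 degrees, less where a joint would pass 70% of its speed; a pose out of reach is approached as far as the arm can. A call with a gripper value outside its range is refused whole. "claw" is the closure in counts, from 0 (fully open) to 255 (shut), set as the call begins (left out, the last holds). The fingers move at their own pace and stop on an object; the grip force is fixed at half the most. Time passes only in rows, so rows that repeat a pose let the fingers close. It gives the time, the measured TCP pose, the force, the opening and the grip force at its end, in the units of the state.
- get_obs(): the state, without advancing time (a new reading comes with each control period).
- snapshot(name): name is "side" or "top"; returns the picture (384x512x3 uint8, blue, green, red); there is no depth.
- camera_model(name): a dict with "camera_matrix" (3x3 intrinsics, pixels), "k1" (the pictures are not rectified: a ray, as slopes to the right and down, at radius r is drawn at 1 + k1 r^2 times it, then the intrinsics apply), "camera_from_world" (4x4, takes a point from world to camera coordinates). Camera axes: x right, y up, looking along -z (the intrinsics and any distortion apply to the point x, -y, -z); pixel columns grow to the right and rows downward; lengths in m; the calibration is good to about 2 mm. A picture is of the moment at which its call begins. camera_model takes no time and is no camera call.
- close_job(): hands the job in; it is judged then, once.
The state is a dict: "time": time; "joint_positions": joint angles; "qvel": joint speeds; "joint_torque": joint torques, N m; "tool_pos": TCP position; "ee_rot": TCP orientation; "wrist_force": force on the tool from outside, world axes, zero at the start; "wrist_torque": the same for the moment, N m; "width": finger opening in m; "finger_force": force on a finger pad.
Only numpy, scipy, OpenCV 4.12 (cv2) and the standard library are available. Lean on these libraries where they do the work, as an engineer would, in place of code of your own. Each camera call takes 0.05 s, during which the arm holds its last target. There are 200 camera calls.

## Working session

There is one attempt and no reset: what is moved stays moved. The work goes in short steps, Python scripts to look and compute and a tool call to move; the robot and the scene stay as the last step left them, time stands still between calls to the robot, and variables do not carry over. Pictures are saved under pics/ and viewed, at most 10 in all, crops included, and the job is handed in when it is done.

Besides the shell and the picture viewer there is one more tool, called after "Request:" as a command line: name --pt "numbers of a row" for each row, then --argument value for the rest. servo_tool: Moves the arm, as the interface text tells. Its arguments: {"type":"object","properties":{"targets":{"type":"array"},"claw":{"type":"number"}},"required":["targets"]}

```bash
mkdir -p pics; python3 - <<'E'
from bench import *
import cv2,numpy as np
for n in("side","top"):
    cv2.imwrite(f"pics/{n}0.png",snapshot(n)); c=camera_model(n); print(n,np.round(c["camera_matrix"],1).tolist(),c["k1"]);print(np.round(c["camera_from_world"],3).tolist())
print(get_obs())
E
```

```text
side [[490.5, 0.0, 257.4], [0.0, 490.5, 183.4], [0.0, 0.0, 1.0]] -0.0431983926225432
[[0.925, -0.378, 0.021, -0.447], [0.211, 0.563, 0.799, -0.177], [-0.314, -0.735, 0.601, -1.449], [0.0, 0.0, 0.0, 1.0]]
top [[414.8, 0.0, 248.2], [0.0, 414.8, 193.5], [0.0, 0.0, 1.0]] -0.12024579118037415
[[0.006, -1.0, 0.011, -0.028], [0.994, 0.008, 0.113, -0.506], [-0.113, 0.011, 0.994, -1.396], [0.0, 0.0, 0.0, 1.0]]
{'time': 0.1, 'joint_positions': array([ 1.16690721e+00,  8.78612534e-02,  1.37205825e+00,  1.51224353e-05,
        1.68361232e+00, -1.03088243e-01]), 'qvel': array([-2.24332444e-03, -1.78734396e-03, -3.68885339e-03,  9.25734742e-05,
        4.08844943e-04, -4.25077643e-04]), 'joint_torque': array([ 1.56869555e-03, -3.41254878e+01, -3.03301263e+01,  7.18889991e-02,
        3.04583064e-02, -7.50942877e-05]), 'tool_pos': array([0.16276953, 0.52488395, 0.21845481]), 'ee_rot': array([-3.13966533e+00, -2.14500965e-04,  2.84079326e+00]), 'wrist_force': array([ 0.75674538, -0.45090898,  0.24306693]), 'wrist_torque': array([ 0.03222109, -0.00976125, -0.00945685]), 'finger_force': 0.0, 'width': 0.09377246898892776}
```

View pics/side0.png

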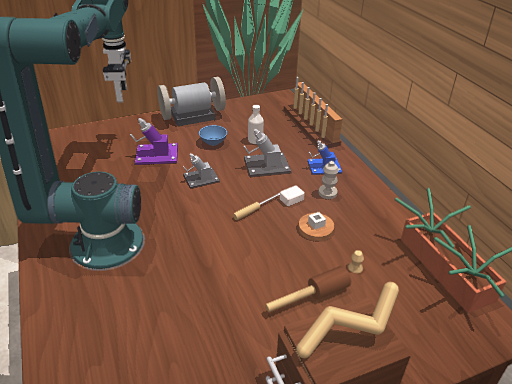

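View pics/top0.png

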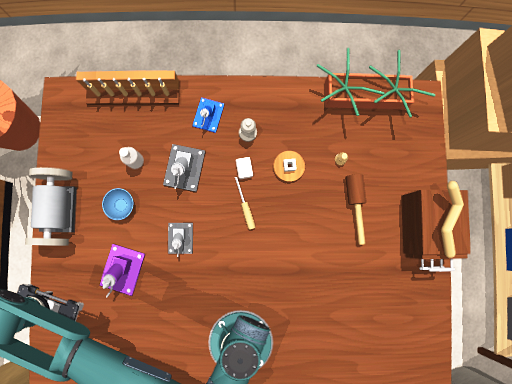

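The side view shows the wheel at about (317,226) and the large grey stand at (267,155). The smaller grey stand and the blue and purple ones are decoys. In the top view the wheel is at (289,166) and the stand at (185,168). I'll zoom in on both.

```bash
cat > h.py <<'E'
import numpy as np, cv2
from bench import *
def ray(n,uv):
    c=camera_model(n);K=c["camera_matrix"];T=c["camera_from_world"]
    d=np.array([(uv[0]-K[0,2])/K[0,0],(uv[1]-K[1,2])/K[1,1]]);r=np.linalg.norm(d);s=r
    for _ in range(20): s=r/(1+c["k1"]*s*s)
    d=d*s/max(r,1e-9); R=T[:3,:3]
    return -R.T@T[:3,3], R.T@np.array([d[0],-d[1],-1])
def onz(n,uv,z):
    o,d=ray(n,uv); return o+d*(z-o[2])/d[2]
def tri(us,ut):
    o1,d1=ray("side",us);o2,d2=ray("top",ut)
    A=np.c_[d1,-d2];t=np.linalg.lstsq(A,o2-o1,rcond=None)[0]
    p,q=o1+t[0]*d1,o2+t[1]*d2
    return (p+q)/2,np.linalg.norm(p-q)
def proj(n,P):
    c=camera_model(n);p=c["camera_from_world"]@np.r_[P,1];a=np.array([p[0],-p[1]])/-p[2]
    a=a*(1+c["k1"]*(a@a));K=c["camera_matrix"];return np.array([K[0,0]*a[0]+K[0,2],K[1,1]*a[1]+K[1,2]])
E
python3 - <<'E'
from h import *
s=cv2.imread("pics/side0.png");t=cv2.imread("pics/top0.png")
z=lambda im,x,y,w,h,k:cv2.resize(im[y:y+h,x:x+w],None,fx=k,fy=k,interpolation=cv2.INTER_CUBIC)
# stand: side (235,120)-(300,185), top(155,135)-(215,200); wheel side(290,200)  top(265,140)
a=np.hstack([z(s,235,125,60,55,6.5),z(t,155,138,60,55,6.5)])
b=np.hstack([z(s,288,200,60,40,6.5),z(t,260,146,60,40,6.5)])
im=np.vstack([a,b]);print(im.shape)
cv2.imwrite("pics/zoom.png",im[:600,:800])
E
```

```text
(618, 780, 3)
```

View pics/zoom.png

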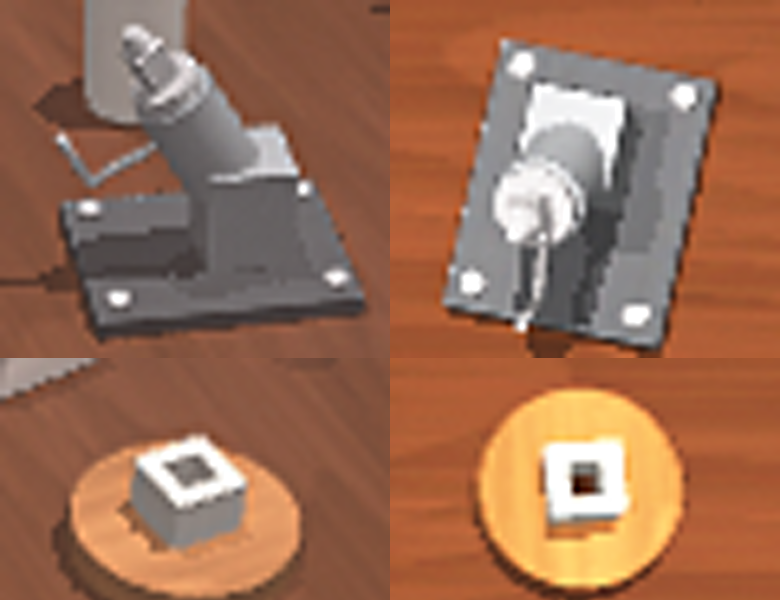

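The zoom shows the plate corners (top view), the nose tip, the pointer tip, and the wheel boss with its bore. All are clear enough to measure.

```bash
python3 - <<'E'
from h import *
t=cv2.imread("pics/top0.png");s=cv2.imread("pics/side0.png")
S=lambda u,v:np.array([235+(u+.5)/6.5-.5,125+(v+.5)/6.5-.5])
T=lambda u,v:np.array([155+(u-390+.5)/6.5-.5,138+(v+.5)/6.5-.5])
c=[onz("top",T(*p),.012) for p in((505,40),(718,78),(660,345),(445,308))]
print(np.round(c,4)); print([round(float(np.linalg.norm(c[i]-c[i-1])),4) for i in range(4)])
# +x edge: c0,c1 ; -x edge: c3,c2
ex=(c[0]+c[1]-c[2]-c[3]);ex/=np.linalg.norm(ex);ctr=sum(c)/4
o=ctr-ex*.030;o[2]=0;print("yaw",np.degrees(np.arctan2(ex[1],ex[0])),"origin",o)
up=np.array([0,0,1.]);sp=up*np.cos(np.pi/6)-ex*.5
seat=o+up*.125;tip=seat+sp*.036;ptr=seat-.064*(ex*.866+up*.5)
for n,P,us,ut in(("tip",tip,S(130,33),T(515,222)),("ptr",ptr,S(60,138),T(521,325)),("seat",seat,S(172,83),T(540,200))):
    print(n,np.round(P,4),"pred px",proj("side",P),us,proj("top",P),ut,"tri",tri(us,ut))
# wheel boss
for n,im,(x,y,w,h) in(("side",s,(300,205,35,25)),("top",t,(278,152,24,26))):
    cr=im[y:y+h,x:x+w].astype(int);m=((cr.min(2)>205)).astype(np.uint8)
    k=max(cv2.findContours(m,cv2.RETR_EXTERNAL,cv2.CHAIN_APPROX_NONE)[0],key=cv2.contourArea)
    r=cv2.minAreaRect(k);mm=cv2.moments(k);cc=np.array([mm['m10'],mm['m01']])/mm['m00']+[x,y];print(n,r,cc,cv2.boxPoints(r)+[x,y])
    hsv=cv2.cvtColor(im,cv2.COLOR_BGR2HSV)
    if n=="top":print("top@48",onz(n,cc,.048));ut=cc
    else: us=cc
print("boss tri",tri(us,ut))
# disc from top
cr=t[135:200,255:325].astype(int);print(t[166,270:280].tolist(),t[166,255:262].tolist())
m=((cr[...,2]>200)&(cr[...,0]<170)|(cr.min(2)>200)).astype(np.uint8)
k=max(cv2.findContours(m,cv2.RETR_EXTERNAL,cv2.CHAIN_APPROX_NONE)[0],key=cv2.contourArea)
e=cv2.fitEllipse(k);print(e,onz("top",np.array(e[0])+[255,135],.02))
# boss corners in zoom top
b=lambda u,v:np.array([260+(u-390+.5)/6.5-.5,146+(v-358+.5)/6.5-.5])
bc=np.array([onz("top",b(*p),.048) for p in((543,445),(622,438),(628,515),(549,523))]);print(np.round(bc,4))
E
```

```text
[[0.6834 0.2451 0.012 ]
 [0.6629 0.1284 0.012 ]
 [0.5168 0.1566 0.012 ]
 [0.536  0.2731 0.012 ]]
[0.1501, 0.1185, 0.1488, 0.118]
yaw -10.85567047987313 origin [0.5703033  0.20644267 0.        ]
tip [0.5526 0.2098 0.1562] pred px [254.05010869 130.00137567] [254.57692308 129.65384615] [174.35755692 173.75375399] [173.80769231 171.73076923] tri (array([0.55753911, 0.21245935, 0.15528203]), np.float64(0.0035154041507788657))
ptr [0.5159 0.2169 0.093 ] pred px [243.23208839 146.50177228] [243.80769231 145.80769231] [175.08285133 187.84799528] [174.73076923 187.57692308] tri (array([0.51731032, 0.21744387, 0.0951435 ]), np.float64(0.001721555586528393))
seat [0.5703 0.2064 0.125 ] pred px [258.97488088 137.31697353] [261.03846154 137.34615385] [177.14746047 169.9016064 ] [177.65384615 168.34615385] tri (array([0.57638454, 0.2047365 , 0.12446594]), np.float64(0.0018482340155006865))
side ((16.60000228881836, 11.800000190734863), (8.854377746582031, 13.281566619873047), 71.56504821777344) [316.77631579 216.94517544] [[308.90000153 214.70000076]
 [321.50000191 210.5       ]
 [324.30000305 218.89999962]
 [311.70000267 223.10000038]]
top ((11.5, 12.0), (10.0, 11.0), 90.0) [289.5462963  163.96296296] [[284. 159.]
 [295. 159.]
 [295. 169.]
 [284. 169.]]
top@48 [ 0.60709904 -0.16544113  0.048     ]
boss tri (array([ 0.60785862, -0.16571763,  0.04895887]), np.float64(0.0019839104213062826))
[[49, 92, 168], [51, 91, 168], [43, 77, 143], [53, 105, 178], [97, 188, 255], [96, 185, 251], [89, 175, 247], [90, 174, 246], [91, 178, 248], [98, 191, 252]] [[51, 90, 166], [53, 91, 166], [54, 93, 167], [53, 92, 168], [53, 93, 168], [53, 92, 167], [54, 93, 168]]
((33.85546112060547, 30.5150203704834), (29.64624786376953, 30.80974769592285), 105.27430725097656) [ 0.60681961 -0.16610529  0.02      ]
[[ 0.6243 -0.1434  0.048 ]
 [ 0.6285 -0.1853  0.048 ]
 [ 0.5873 -0.1881  0.048 ]
 [ 0.5826 -0.1464  0.048 ]]
```

```bash
cat >> h.py <<'E'
def go(P,yawdeg):
    o=get_obs();y=o["ee_rot"][2];d=np.array(P)-o["tool_pos"]
    ty=np.radians(yawdeg);w=(ty-y+np.pi)%(2*np.pi)-np.pi
    print("t",round(o["time"],2),"shift cm",np.round(100*np.array([np.cos(y)*d[0]+np.sin(y)*d[1],np.sin(y)*d[0]-np.cos(y)*d[1],-d[2]]),2),"turn",round(-np.degrees(w),1),"rpy",np.round(np.degrees(o["ee_rot"]),1),"pos",np.round(o["tool_pos"],4))
E
python3 - <<'E'
from h import *
go([.567,.207,.22],169.15)
print(onz("top",(130,158),.12))
E
```

```text
t 0.1 shift cm [-48.03 -18.38  -0.15] turn -6.4 rpy [-179.9   -0.   162.8] pos [0.1628 0.5249 0.2185]
[0.60984565 0.36386308 0.12      ]
```

Request:
servo_tool --pt "-48 -18.4 0 -6.4" --pt "-48 -18.4 0 -6.4" --pt "-48 -18.4 0 -6.4" --pt "-48 -18.4 0 -6.4" --pt "-48 -18.4 0 -6.4" --pt "-48 -18.4 0 -6.4" --pt "-48 -18.4 0 -6.4" --pt "-48 -18.4 0 -6.4" --claw 0

```text
time: 1.1
tool_pos: [0.557, 0.2146, 0.2189]
ee_rot: [3.142, -0.001, 2.952]
wrist_force: [0.4, 0.2, 0.0]
width: 0.0938
finger_force: 0.0
```

Request:
servo_tool --pt "0 0 0 0" --pt "0 0 0 0" --pt "0 0 0 0"

```text
time: 1.48
tool_pos: [0.5548, 0.2172, 0.2196]
ee_rot: [3.141, -0.0, 2.954]
wrist_force: [-0.4, 0.5, -0.3]
width: 0.0939
finger_force: 0.0
```

```bash
python3 -c "
from h import *
go([.567,.207,.146],169.15)"
```

```text
t 1.48 shift cm [-1.39 -0.78  7.36] turn 0.1 rpy [180.   -0.  169.3] pos [0.5548 0.2172 0.2196]
```

Request:
servo_tool --pt "-1.4 -0.8 3.5 0" --pt "-1.4 -0.8 7.3 0" --pt "-1.4 -0.8 7.3 0" --pt "-1.4 -0.8 7.3 0"

```text
time: 1.98
tool_pos: [0.5682, 0.2066, 0.1483]
ee_rot: [3.14, 0.002, 2.954]
wrist_force: [0.2, 1.3, 0.9]
width: 0.0937
finger_force: 0.0
```

Request:
servo_tool --pt "0 0 0 0" --pt "0 0 0 0" --pt "0 0 0 0" --pt "0 0 0 0" --pt "0 0 0 0" --pt "0 0 0 0" --pt "0 0 0 0" --pt "0 0 0 0" --claw 255

```text
time: 2.98
tool_pos: [0.5705, 0.21, 0.1473]
ee_rot: [3.131, 0.005, 2.954]
wrist_force: [7.3, 9.6, -3.3]
width: 0.0188
finger_force: 28.8
```

```bash
python3 - <<'E'
from h import *
o=get_obs();print(o["width"],o["tool_pos"],o["wrist_torque"],o["finger_force"])
s=snapshot("side");z=lambda im,x,y,w,h,k:cv2.resize(im[y:y+h,x:x+w],None,fx=k,fy=k,interpolation=cv2.INTER_CUBIC)
cv2.imwrite("pics/pinch.png",z(s,215,85,100,90,6))
E
```

```text
0.018811119100900303 [0.5704742  0.21003009 0.14732688] [ 1.80350603 -1.31774301 -0.05021552] 28.804519220720977
```

View pics/pinch.png

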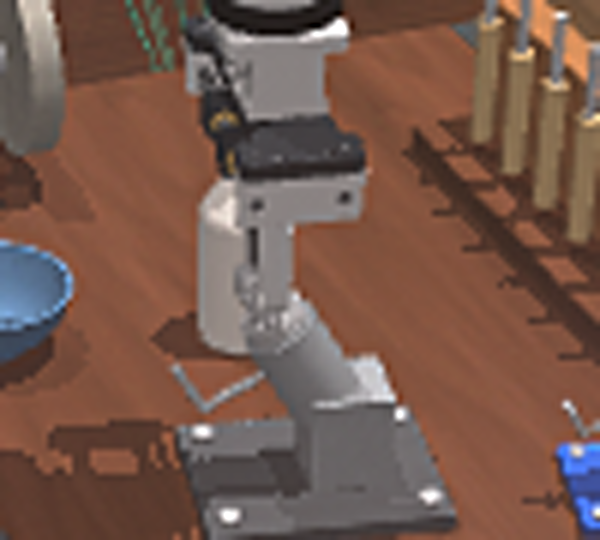

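The fingers hold the shaft at 18.8 mm, so its flats are square to the pads. The pinch also corrects the stand's lateral position by a few mm. Next I'll fetch the wheel.

Request:
servo_tool --pt "0 0.2 0 0" --pt "0 0.2 0 0" --pt "0 0.2 0 0" --pt "0 0.2 -5 0" --pt "0 0.2 -10 0" --pt "0 0.2 -10 0" --claw 0

```text
time: 3.78
tool_pos: [0.5705, 0.2077, 0.2526]
ee_rot: [3.137, 0.01, 2.952]
wrist_force: [0.5, 0.6, -0.1]
width: 0.075
finger_force: 0.0
```

```bash
python3 -c "
from h import *
go([.607,-.166,.23],185)"
```

```text
t 3.77 shift cm [-10.63 -36.01   2.26] turn -15.9 rpy [179.7   0.6 169.1] pos [0.5705 0.2077 0.2526]
```

Request:
servo_tool --pt "-10.6 -36 2 -15.9" --pt "-10.6 -36 2 -15.9" --pt "-10.6 -36 2 -15.9" --pt "-10.6 -36 2 -15.9" --pt "-10.6 -36 2 -15.9" --pt "-10.6 -36 2 -15.9" --pt "-10.6 -36 2 -15.9" --pt "-10.6 -36 2 -15.9"

```text
time: 4.78
tool_pos: [0.6043, -0.166, 0.2249]
ee_rot: [3.14, -0.002, -3.054]
wrist_force: [-0.7, 0.3, 0.6]
width: 0.0939
finger_force: 0.0
```

```bash
python3 -c "
from h import *
go([.607,-.166,.040],185)"
```

```text
t 4.78 shift cm [-0.27 -0.03 18.49] turn 0.0 rpy [ 1.799e+02 -1.000e-01 -1.750e+02] pos [ 0.6043 -0.166   0.2249]
```

Request:
servo_tool --pt "-0.3 0 6 0" --pt "-0.3 0 12 0" --pt "-0.3 0 17 0" --pt "-0.3 0 18.4 0" --pt "-0.3 0 18.4 0" --pt "-0.3 0 18.4 0"

```text
time: 5.52
tool_pos: [0.61, -0.1659, 0.0458]
ee_rot: [-3.139, 0.005, -3.052]
wrist_force: [0.7, -0.3, 0.1]
width: 0.0941
finger_force: 0.0
```

Request:
servo_tool --pt "0 0 0 0" --pt "0 0 0 0" --pt "0 0 0 0" --pt "0 0 0 0" --pt "0 0 0 0" --pt "0 0 0 0" --pt "0 0 0 0" --claw 255

```text
time: 6.4
tool_pos: [0.6078, -0.1652, 0.0423]
ee_rot: [3.141, -0.0, -3.053]
wrist_force: [-0.7, 1.2, 0.7]
width: 0.0381
finger_force: 30.0
```

Request:
servo_tool --pt "0 0 -4 0" --pt "0 0 -10 0" --pt "0 0 -16 0" --pt "0 0 -20 0" --pt "0 0 -20 0" --pt "0 0 -20 0"

```text
time: 7.15
tool_pos: [0.6065, -0.1653, 0.2379]
ee_rot: [3.138, -0.007, -3.053]
wrist_force: [-0.4, -0.6, -9.0]
width: 0.0376
finger_force: 30.0
```

```bash
python3 -c "
from h import *
go([.555,.213,.24],169.15)
s=snapshot('side');t=snapshot('top')
z=lambda im,x,y,w,h,k:cv2.resize(im[y:y+h,x:x+w],None,fx=k,fy=k,interpolation=cv2.INTER_CUBIC)
p=proj('side',get_obs()['tool_pos']).astype(int);print(p)
cv2.imwrite('pics/lift.png',z(s,p[0]-45,p[1]-45,90,90,6))"
```

```text
t 7.15 shift cm [ 1.79 38.14 -0.21] turn 15.9 rpy [ 179.8   -0.4 -174.9] pos [ 0.6065 -0.1653  0.2379]
[322 166]
```

View pics/lift.png

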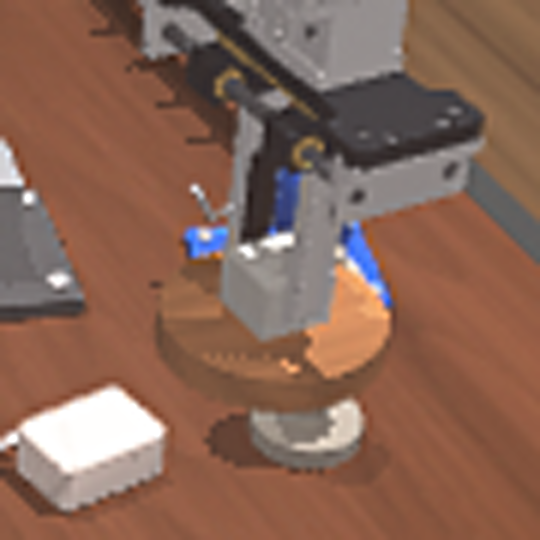

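Request:
servo_tool --pt "1.2 38.1 -0.3 15.9" --pt "1.2 38.1 -0.3 15.9" --pt "1.2 38.1 -0.3 15.9" --pt "1.2 38.1 -0.3 15.9" --pt "1.2 38.1 -0.3 15.9" --pt "1.2 38.1 -0.3 15.9" --pt "1.2 38.1 -0.3 15.9" --pt "1.2 38.1 -0.3 15.9"

```text
time: 8.25
tool_pos: [0.5614, 0.2129, 0.2429]
ee_rot: [-3.139, -0.004, 2.954]
wrist_force: [0.1, -1.1, -7.0]
width: 0.0378
finger_force: 30.0
```

Request:
servo_tool --pt "0 0 0 0" --pt "0 0 0 0"

```text
time: 8.5
tool_pos: [0.5626, 0.2111, 0.2452]
ee_rot: [-3.141, -0.0, 2.95]
wrist_force: [0.6, 0.3, -7.7]
width: 0.0379
finger_force: 30.0
```

```bash
python3 -c "
from h import *
go([.5605,.212,.20],169.15)"
```

```text
t 8.5 shift cm [0.23 0.04 4.52] turn -0.1 rpy [-180.   -0.  169.] pos [0.5626 0.2111 0.2452]
```

Request:
servo_tool --pt "0.3 0.1 3 0" --pt "0.4 0.1 4.6 0" --pt "0.4 0.1 5.0 0" --pt "0.3 0.1 5.4 0" --pt "0.2 0.1 5.8 0" --pt "0.2 0.1 5.8 0"

```text
time: 9.25
tool_pos: [0.5605, 0.2135, 0.1885]
ee_rot: [-3.141, 0.001, 2.952]
wrist_force: [-2.7, -2.0, -4.1]
width: 0.0379
finger_force: 30.0
```

Request:
servo_tool --pt "0 0 0.3 0" --pt "0 0 0.3 0"

```text
time: 9.5
tool_pos: [0.5605, 0.2134, 0.1872]
ee_rot: [-3.141, 0.002, 2.952]
wrist_force: [-5.0, -4.5, 1.1]
width: 0.0374
finger_force: 30.0
```

Request:
servo_tool --pt "-0.1 -0.1 0.3 0" --pt "-0.2 -0.2 0.6 0" --pt "-0.3 -0.2 0.9 0" --pt "-0.3 -0.2 0.9 0"

```text
time: 10.0
tool_pos: [0.5637, 0.2126, 0.1853]
ee_rot: [3.136, 0.008, 2.953]
wrist_force: [-10.3, -2.1, 19.6]
width: 0.038
finger_force: 30.0
```

```bash
python3 -c "
from h import *
s=snapshot('side');t=snapshot('top');o=get_obs();print(o['wrist_force'],o['wrist_torque'],o['tool_pos'])
z=lambda im,x,y,w,h,k:cv2.resize(im[y:y+h,x:x+w],None,fx=k,fy=k,interpolation=cv2.INTER_CUBIC)
cv2.imwrite('pics/on.png',z(s,215,85,90,80,6))"
```

```text
[-10.96695815  -2.92088509  20.1708955 ] [-0.67225603  2.25841105 -0.04512838] [0.56370053 0.21261048 0.18538092]
```

View pics/on.png

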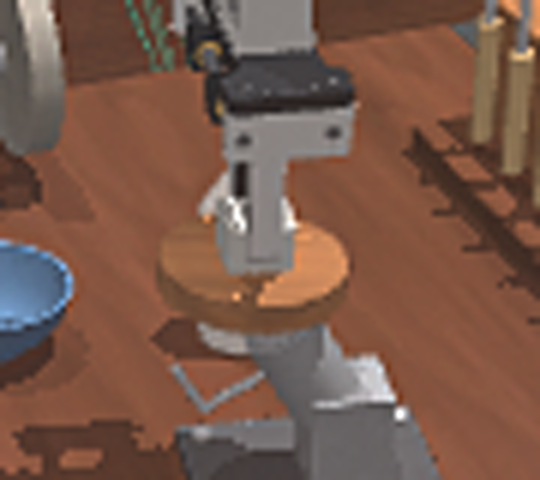

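Request:
servo_tool --pt "0 0 -0.6 0" --pt "0 0 -0.6 0" --pt "0 0 -0.6 0" --pt "0 0 -0.6 0" --claw 135

```text
time: 10.6
tool_pos: [0.5631, 0.2116, 0.1807]
ee_rot: [-3.141, -0.001, 2.952]
wrist_force: [-0.7, 0.1, 0.3]
width: 0.0441
finger_force: 0.0
```

```bash
python3 -c "
from h import *
s=snapshot('side');t=snapshot('top');o=get_obs();print(o['wrist_force'],o['wrist_torque'],o['tool_pos'],o['width'])
z=lambda im,x,y,w,h,k:cv2.resize(im[y:y+h,x:x+w],None,fx=k,fy=k,interpolation=cv2.INTER_CUBIC)
cv2.imwrite('pics/on2.png',z(s,215,85,90,80,6))"
```

```text
[ 0.11942196 -0.14132836  0.19635918] [ 0.01105183 -0.01072075  0.04571882] [0.56302354 0.21155974 0.18074892] 0.04410708340869588
```

View pics/on2.png

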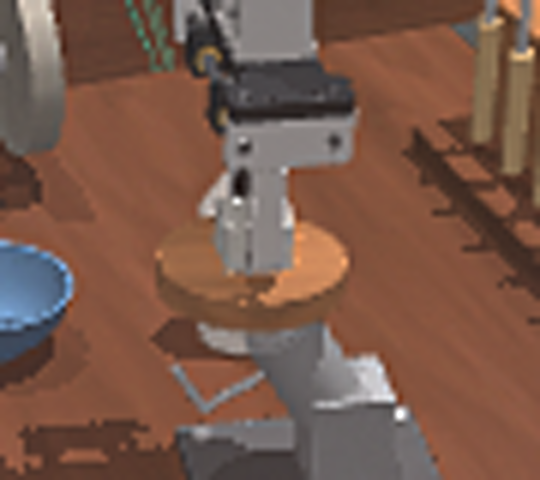

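The wheel hangs level on the nose without tipping. I'll keep the fingers straddling the boss and press down on the downhill side of the disc.

Request:
servo_tool --pt "1.5 0 -0.2 0" --pt "3 0 -0.2 0" --pt "3 0 0 0" --pt "3 0 0.5 0" --pt "3 0 1 0" --pt "3 0 1.3 0"

```text
time: 11.45
tool_pos: [0.5336, 0.2171, 0.1676]
ee_rot: [-3.141, -0.001, 2.952]
wrist_force: [-0.8, 0.5, 0.7]
width: 0.0444
finger_force: 0.0
```

Request:
servo_tool --pt "0 0 0.5 0" --pt "0 0 1 0" --pt "0 0 1.5 0" --pt "0 0 1.5 0"

```text
time: 11.95
tool_pos: [0.5333, 0.2171, 0.1528]
ee_rot: [-3.141, -0.001, 2.953]
wrist_force: [0.4, -0.3, -0.1]
width: 0.0442
finger_force: 0.0
```

```bash
python3 -c "
from h import *
s=snapshot('side');t=snapshot('top');o=get_obs();print(o['wrist_force'],o['wrist_torque'],o['tool_pos'],o['width'])
z=lambda im,x,y,w,h,k:cv2.resize(im[y:y+h,x:x+w],None,fx=k,fy=k,interpolation=cv2.INTER_CUBIC)
cv2.imwrite('pics/on3.png',np.hstack([z(s,215,95,70,70,5.7),z(t,145,135,70,70,5.7)]))"
```

```text
[ 0.38225289  0.15170504 -0.39318248] [ 0.02928316  0.00468215 -0.04266108] [0.53366732 0.21722341 0.1534911 ] 0.044326650065091046
```

View pics/on3.png

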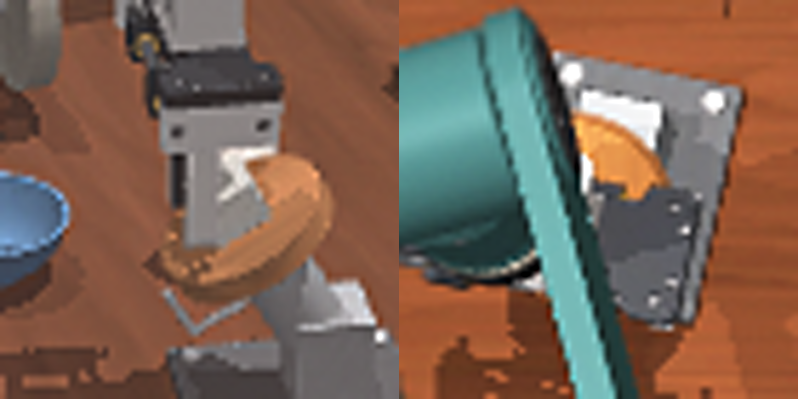

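The wheel has tipped onto the lean, with the boss at about (235,160) in the crop. I'll press lightly and use the contact height to check that it's seated.

Request:
servo_tool --pt "0 0 0.5 0" --pt "0 0 0.9 0" --pt "0 0 0.9 0"

```text
time: 12.42
tool_pos: [0.5337, 0.2173, 0.1447]
ee_rot: [3.141, 0.0, 2.952]
wrist_force: [-0.6, 0.2, 1.3]
width: 0.0444
finger_force: 0.6
```

Request:
servo_tool --pt "0 0 0.3 0" --pt "0 0 0.3 0"

```text
time: 12.68
tool_pos: [0.534, 0.2173, 0.1439]
ee_rot: [3.141, 0.002, 2.952]
wrist_force: [-3.3, -0.4, 7.9]
width: 0.0444
finger_force: 4.0
```

Request:
servo_tool --pt "0 0 0.3 0" --pt "0 0 0.3 0"

```text
time: 12.92
tool_pos: [0.5342, 0.2174, 0.1433]
ee_rot: [3.14, 0.004, 2.952]
wrist_force: [-5.9, -0.8, 16.1]
width: 0.044
finger_force: 7.9
```

Contact is at tip z = 0.130 against 0.129 predicted, so the wheel is home. I'll let go, back away and watch it creep.

Request:
servo_tool --pt "0 0 -1 0" --pt "0 0 -3 0" --pt "0 0 -7 0" --pt "4 0 -10 0" --pt "9 0 -12 0" --pt "15 0 -12 0" --pt "17 0 -12 0" --pt "17 0 -12 0" --claw 60

```text
time: 13.92
tool_pos: [0.3662, 0.2494, 0.2585]
ee_rot: [3.141, 0.001, 2.954]
wrist_force: [0.1, 0.3, 0.4]
width: 0.072
finger_force: 0.0
```

```bash
cat >> h.py <<'E'
def save(k,name):
    z=lambda im,x,y,w,h,k:cv2.resize(im[y:y+h,x:x+w],None,fx=k,fy=k,interpolation=cv2.INTER_CUBIC)
    s=snapshot('side');t=snapshot('top')
    im=np.hstack([z(s,225,105,50,50,8),z(t,152,142,50,50,8)])
    np.savez(f"pics/{name}.npz",s=s,t=t);cv2.imwrite(f"pics/{name}.png",im);return im
E
python3 -c "
from h import *
save(0,'r0');print(get_obs()['time'])"
```

```text
14.025
```

Request:
servo_tool --pt "0 0 0 0" --pt "0 0 0 0" --pt "0 0 0 0" --pt "0 0 0 0" --pt "0 0 0 0" --pt "0 0 0 0" --pt "0 0 0 0" --pt "0 0 0 0"

```text
time: 15.02
tool_pos: [0.3666, 0.2492, 0.2585]
ee_rot: [3.141, 0.0, 2.953]
wrist_force: [1.0, -0.1, -0.4]
width: 0.0719
finger_force: 0.0
```

Request:
servo_tool --pt "0 0 0 0" --pt "0 0 0 0" --pt "0 0 0 0" --pt "0 0 0 0" --pt "0 0 0 0" --pt "0 0 0 0" --pt "0 0 0 0" --pt "0 0 0 0"

```text
time: 16.02
tool_pos: [0.3667, 0.2492, 0.2585]
ee_rot: [3.142, 0.0, 2.952]
wrist_force: [0.5, -0.1, -0.3]
width: 0.0716
finger_force: 0.0
```

```bash
python3 -c "
from h import *
b=save(0,'r1');a=cv2.imread('pics/r0.png');cv2.imwrite('pics/rr.png',cv2.resize(np.vstack([a,b]),(600,600)))"
```

```text
(no output)
```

View pics/rr.png

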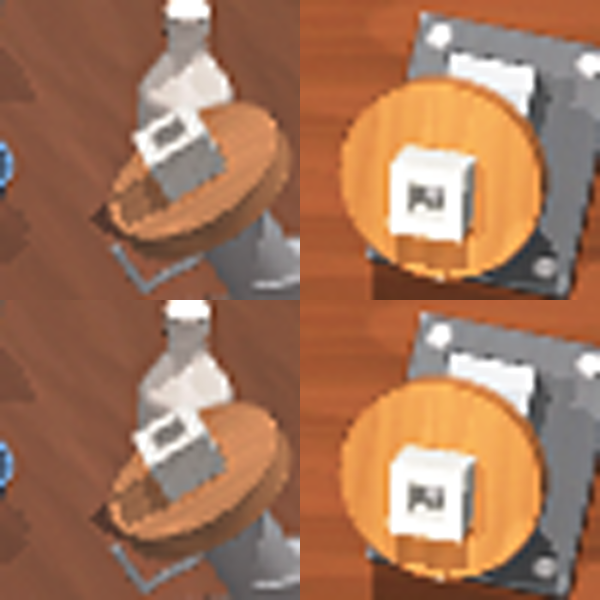

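The wheel is seated square and hasn't moved between the two shots, so its heavy side is near the bottom or the top. I'll grip the boss and turn it.

```bash
python3 -c "
from h import *
go([.5544,.213,.168],169.15)"
```

```text
t 16.12 shift cm [-19.12  -0.02   9.05] turn 0.0 rpy [180.    0.  169.2] pos [0.3667 0.2492 0.2585]
```

Request:
servo_tool --pt "-6 0 0 0" --pt "-12 0 0 0" --pt "-18 0 1 0" --pt "-19.1 0 4 0" --pt "-19.1 0 9 0" --pt "-19.1 0 9 0" --pt "-19.1 0 9 0"

```text
time: 17.0
tool_pos: [0.5549, 0.2136, 0.1704]
ee_rot: [3.14, 0.002, 2.953]
wrist_force: [-0.4, 0.8, 0.3]
width: 0.0721
finger_force: 0.0
```

Request:
servo_tool --pt "0 0 0 0" --pt "0 0 0 0" --pt "0 0 0 0" --pt "0 0 0 0" --pt "0 0 0 0" --claw 255

```text
time: 17.62
tool_pos: [0.5545, 0.2138, 0.1692]
ee_rot: [3.14, 0.001, 2.953]
wrist_force: [0.8, 1.2, 2.9]
width: 0.038
finger_force: 29.5
```

Request:
servo_tool --pt "0 0 0 10" --pt "0 0 0 20" --pt "0 0 0 28" --pt "0 0 0 35" --pt "0 0 0 35"

```text
time: 18.25
tool_pos: [0.5555, 0.2152, 0.1717]
ee_rot: [3.134, 0.001, 2.343]
wrist_force: [-1.8, 2.7, 7.3]
width: 0.0388
finger_force: 31.1
```

```bash
python3 -c "
from h import *
o=get_obs();print(o['wrist_torque'],o['width'])
b=save(0,'g1')"
```

```text
[ 0.96679864 -0.28969259  0.32178341] 0.03877963647024742
```

View pics/g1.png

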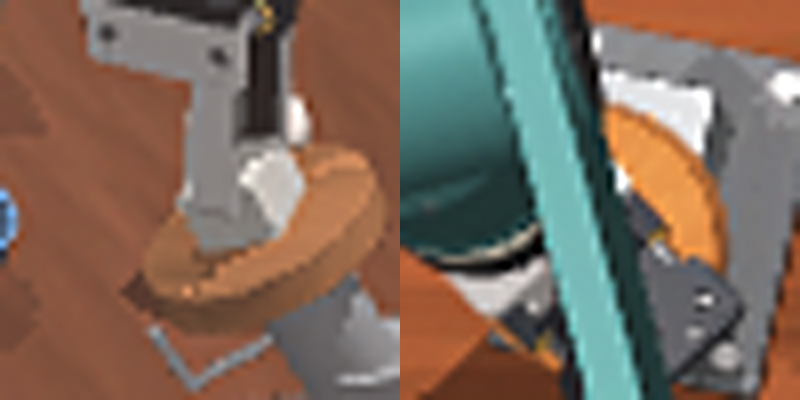

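The grip turned the wheel by about 39° and it is still seated. That was my tenth picture, so I'll measure by code from here on. Release and back away.

Request:
servo_tool --pt "0 0 0 0" --pt "0 0 -1 0" --pt "0 0 -4 0" --pt "0 0 -9 0" --pt "5 2 -10 0" --pt "9 6 -10 0" --pt "13 9 -10 0" --pt "13 9 -10 0" --claw 90

```text
time: 19.35
tool_pos: [0.5272, 0.3721, 0.2674]
ee_rot: [-3.14, -0.001, 2.346]
wrist_force: [-0.1, -0.5, 0.1]
width: 0.061
finger_force: 0.0
```

```bash
cat >> h.py <<'E'
A=np.radians(-10.85);EX=np.array([np.cos(A),np.sin(A),0]);EY=np.array([-np.sin(A),np.cos(A),0]);UP=np.array([0,0,1.])
SP=UP*np.cos(np.pi/6)-EX*.5; U=EX*np.cos(np.pi/6)+UP*.5   # U uphill in wheel plane, EY left
SEAT=np.array([.574,.2093,.125])
def rect(n,im,h,half=.032,N=192):
    # metric view of plane h along spindle; image right = -EY... col->EY coordinate, row-> U coordinate
    g=(np.arange(N)-N/2+.5)/N*2*half
    c=SEAT+SP*h
    q=np.array([[half,half],[half,-half],[-half,-half],[-half,half]])
    src=np.float32([proj(n,c+EY*a+U*b) for a,b in q]);dst=np.float32([[(a/half+1)*N/2,(b/half+1)*N/2] for a,b in q])
    return cv2.warpPerspective(im,cv2.getPerspectiveTransform(src,dst),(N,N),flags=cv2.INTER_CUBIC)
def ang(n,im):
    # col=EY, row=U ; angle from EY towards U ; seen from free end EY->-U is ccw(x=U,y=EY: U->EY ccw)
    r=rect(n,im,.048);hsv=cv2.cvtColor(r,cv2.COLOR_BGR2HSV);m=((hsv[...,1]<60)&(hsv[...,2]>TH[n])).astype(np.uint8)
    m=cv2.morphologyEx(m,cv2.MORPH_CLOSE,np.ones((9,9)))
    ks=cv2.findContours(m,cv2.RETR_EXTERNAL,cv2.CHAIN_APPROX_NONE)[0]
    if not ks: return None
    k=min([c for c in ks if cv2.contourArea(c)>1500] or ks,key=lambda c:np.hypot(*(np.array(cv2.minAreaRect(c)[0])-96)))
    b=cv2.minAreaRect(k);s=.064/192*1e3
    return np.round([(b[0][0]-96)*s,(b[0][1]-96)*s,b[1][0]*s,b[1][1]*s,b[2],cv2.contourArea(k)*s*s],1)
TH={"top":235,"side":205}
E
python3 - <<'E'
from h import *
b=save(0,'r2');print(get_obs()['time'])
import h
for n in('r0','r1','r2'):
    d=np.load(f'pics/{n}.npz')
    for c in("side","top"):
        for th in(190,215,235,250):
            h.TH[c]=th;print(n,c,th,ang(c,d[c[0]]))
E
```

```text
19.45
r0 side 190 [   6.3    5.2   50.7   53.    -0.  1993.6]
r0 side 215 [   7.     5.5   52.3   49.3   90.  1839.5]
r0 side 235 [  7.7   2.3  44.4  47.4  88.6 753. ]
r0 side 250 [ -3.4 -11.9  19.8  39.8  50.9 144.2]
r0 top 190 [-2.5000e+00  5.0000e-01  5.0100e+01  4.3900e+01  8.7200e+01  1.8279e+03]
r0 top 215 [-2.5000e+00  5.0000e-01  5.0100e+01  4.3900e+01  8.7200e+01  1.7979e+03]
r0 top 235 [-2.4000e+00  5.0000e-01  5.0100e+01  4.3600e+01  8.7200e+01  1.7645e+03]
r0 top 250 [-2.0000e-01 -2.7000e+00  4.1600e+01  3.7200e+01  8.5800e+01  1.3304e+03]
r1 side 190 [   6.3    5.2   50.7   53.    -0.  1994.3]
r1 side 215 [   7.     5.5   52.3   49.3   90.  1837.8]
r1 side 235 [  7.7   2.3  44.4  47.4  88.6 753.7]
r1 side 250 [ -3.5 -11.8  19.6  40.   50.6 147.6]
r1 top 190 [-2.5000e+00  5.0000e-01  5.0100e+01  4.3900e+01  8.7200e+01  1.8277e+03]
r1 top 215 [-2.5000e+00  5.0000e-01  5.0100e+01  4.3900e+01  8.7200e+01  1.7988e+03]
r1 top 235 [-2.4000e+00  5.0000e-01  5.0100e+01  4.3600e+01  8.7200e+01  1.7641e+03]
r1 top 250 [-1.0000e-01 -2.7000e+00  4.1600e+01  3.7300e+01  8.5800e+01  1.3314e+03]
r2 side 190 [   8.2    8.4   64.2   46.1   58.4 2022.5]
r2 side 215 [   9.1    8.7   62.9   40.6   58.2 1679.7]
r2 side 235 [  1.6 -16.1  34.6  19.5   9.6 220.8]
r2 side 250 [  6.9 -16.2  23.6  14.5  20.2 115.4]
r2 top 190 [-2.9000e+00  1.0000e-01  4.6100e+01  4.6600e+01  6.7500e+01  1.7511e+03]
r2 top 215 [-2.3000e+00 -1.0000e-01  4.6200e+01  4.5500e+01  6.7600e+01  1.6839e+03]
r2 top 235 [ 6.0000e-01 -2.3000e+00  4.3700e+01  3.8900e+01  6.5500e+01  1.3915e+03]
r2 top 250 [  2.4 -14.4  49.1  27.1  19.6 355.4]
```

```bash
cat >> h.py <<'E'
def rep(name):
    save(0,name);d=np.load(f'pics/{name}.npz');o=[]
    for th in(215,235,250):
        TH["top"]=th;o.append(ang("top",d["t"])[2:5].tolist())
    print(name,round(get_obs()["time"],2),o)
E
python3 -c "
from h import *
d=np.load('pics/g1.npz')
rep('r3');rep('r4')"
```

```text
r3 19.55 [[48.0, 44.3, 73.7], [47.4, 42.4, 73.7], [36.2, 37.5, 71.0]]
r4 19.65 [[49.0, 44.3, 79.1], [48.7, 43.2, 79.1], [37.7, 37.7, 79.8]]
```

Request:
servo_tool --pt "0 0 0 0" --pt "0 0 0 0" --pt "0 0 0 0" --pt "0 0 0 0"

```text
time: 20.15
tool_pos: [0.5283, 0.3692, 0.2685]
ee_rot: [3.141, -0.0, 2.342]
wrist_force: [0.4, 0.0, 0.1]
width: 0.0609
finger_force: 0.0
```

```bash
python3 -c "
from h import *
rep('r5')"
```

```text
r5 20.25 [[38.7, 51.6, 17.7], [38.1, 49.3, 17.7], [36.3, 39.6, 17.4]]
```

Request:
servo_tool --pt "0 0 0 0" --pt "0 0 0 0" --pt "0 0 0 0" --pt "0 0 0 0" --pt "0 0 0 0" --pt "0 0 0 0" --pt "0 0 0 0" --pt "0 0 0 0"

```text
time: 21.25
tool_pos: [0.5283, 0.3692, 0.2685]
ee_rot: [3.142, -0.0, 2.342]
wrist_force: [0.2, 0.0, 1.0]
width: 0.0606
finger_force: 0.0
```

```bash
python3 -c "
from h import *
rep('r6')"
```

```text
r6 21.35 [[41.0, 51.9, 41.6], [39.2, 41.3, 40.2], [37.7, 38.1, 41.0]]
```

It turned clockwise by itself (image angle rising). I'll wait until it stops.

Request:
servo_tool --pt "0 0 0 0" --pt "0 0 0 0" --pt "0 0 0 0" --pt "0 0 0 0" --pt "0 0 0 0" --pt "0 0 0 0" --pt "0 0 0 0" --pt "0 0 0 0"

```text
time: 22.35
tool_pos: [0.5282, 0.3692, 0.2685]
ee_rot: [3.142, -0.0, 2.342]
wrist_force: [0.4, -0.2, -0.3]
width: 0.0608
finger_force: 0.0
```

```bash
python3 -c "
from h import *
rep('r7')"
```

```text
r7 22.45 [[41.3, 41.7, 46.7], [39.6, 38.9, 48.4], [37.4, 37.7, 49.5]]
```

Request:
servo_tool --pt "0 0 0 0" --pt "0 0 0 0" --pt "0 0 0 0" --pt "0 0 0 0" --pt "0 0 0 0" --pt "0 0 0 0" --pt "0 0 0 0" --pt "0 0 0 0"

```text
time: 23.45
tool_pos: [0.5283, 0.3692, 0.2685]
ee_rot: [3.142, -0.0, 2.342]
wrist_force: [0.2, 0.2, 1.5]
width: 0.061
finger_force: 0.0
```

```bash
python3 -c "
from h import *
rep('r8')"
```

```text
r8 23.55 [[42.3, 41.6, 47.5], [39.5, 39.1, 48.9], [36.7, 37.5, 46.2]]
```

It stopped at image angle 48°. The bottom should be about 28° further clockwise, near 76°. Regrip there and turn on.

```bash
python3 -c "
from h import *
go([.5544,.213,.1715],205)"
```

```text
t 23.55 shift cm [-13.03  -9.01   9.7 ] turn -70.8 rpy [180.   -0.  134.2] pos [0.5283 0.3692 0.2685]
```

Request:
servo_tool --pt "-3 -2 0 -10" --pt "-6 -4 0 -20" --pt "-9 -6 0 -30" --pt "-12 -8 0 -40" --pt "-13 -9 0 -50" --pt "-13 -9 0 -60" --pt "-13 -9 0 -70" --pt "-13 -9 0 -71"

```text
time: 24.55
tool_pos: [0.5543, 0.2132, 0.2686]
ee_rot: [3.142, 0.0, -2.704]
wrist_force: [-0.4, -0.4, 0.5]
width: 0.0609
finger_force: 0.0
```

```bash
python3 -c "
from h import *
go([.5544,.213,.1715],205)"
```

```text
t 24.55 shift cm [-0.   -0.02  9.71] turn 0.1 rpy [ 180.     0.  -154.9] pos [0.5543 0.2132 0.2686]
```

Request:
servo_tool --pt "0 0 4 0" --pt "0 0 8 0" --pt "0 0 9.5 0" --pt "0 0 9.5 0"

```text
time: 25.05
tool_pos: [0.5538, 0.2132, 0.1727]
ee_rot: [3.141, -0.002, -2.703]
wrist_force: [-0.3, -0.6, 0.6]
width: 0.0607
finger_force: 0.0
```

Request:
servo_tool --pt "0 0 0 0" --pt "0 0 0 0" --pt "0 0 0 0" --pt "0 0 0 0" --claw 255

```text
time: 25.55
tool_pos: [0.5544, 0.2156, 0.1759]
ee_rot: [3.138, 0.004, -2.701]
wrist_force: [-2.1, 5.1, 3.6]
width: 0.0388
finger_force: 28.5
```

Request:
servo_tool --pt "0 0 0 8" --pt "0 0 0 16" --pt "0 0 0 24" --pt "0 0 0 24"

```text
time: 26.05
tool_pos: [0.5537, 0.2163, 0.1785]
ee_rot: [3.135, 0.003, -3.119]
wrist_force: [-7.1, 4.5, 12.1]
width: 0.0379
finger_force: 28.9
```

Now release to check the angle, and whether it stays put.

Request:
servo_tool --pt "0 0 0 0" --pt "0 0 -1 0" --pt "0 0 -4 0" --pt "0 0 -9 0" --pt "6 0 -9 0" --pt "12 0 -9 0" --pt "17 0 -9 0" --pt "17 0 -9 0" --claw 110

```text
time: 27.05
tool_pos: [0.3824, 0.2095, 0.2647]
ee_rot: [3.141, 0.002, -3.12]
wrist_force: [0.6, 0.9, -0.5]
width: 0.0535
finger_force: 0.0
```

```bash
python3 -c "
from h import *
rep('v1');rep('v2')"
```

```text
v1 27.15 [[47.9, 45.4, 73.0], [47.6, 43.6, 73.0], [45.4, 41.9, 71.8]]
v2 27.25 [[47.7, 45.5, 72.6], [47.4, 43.7, 72.6], [45.8, 42.1, 71.8]]
```

Request:
servo_tool --pt "0 0 0 0" --pt "0 0 0 0" --pt "0 0 0 0" --pt "0 0 0 0" --pt "0 0 0 0" --pt "0 0 0 0" --pt "0 0 0 0" --pt "0 0 0 0"

```text
time: 28.25
tool_pos: [0.3843, 0.2098, 0.2635]
ee_rot: [3.141, 0.0, -3.121]
wrist_force: [-0.3, -0.8, -0.8]
width: 0.0536
finger_force: 0.0
```

```bash
python3 -c "
from h import *
rep('v3');go([.5544,.213,.168],181)
for n in('r1','r8','v3'): print(n,ang('top',np.load(f'pics/{n}.npz')['t']))"
```

```text
v3 28.35 [[47.9, 45.4, 73.0], [47.6, 43.6, 73.0], [45.4, 41.9, 71.8]]
t 28.35 shift cm [-17.02  -0.03   9.55] turn 0.2 rpy [ 180.     0.  -178.8] pos [0.3843 0.2098 0.2635]
r1 [-1.0000e-01 -2.7000e+00  4.1600e+01  3.7300e+01  8.5800e+01  1.3314e+03]
r8 [  -0.    -4.7   36.7   37.5   46.2 1055.6]
v3 [-1.0000e+00  0.0000e+00  4.5400e+01  4.1900e+01  7.1800e+01  1.3433e+03]
```

```bash
python3 - <<'E'
from h import *
for n in('r1','r8','v3'):
    d=np.load(f'pics/{n}.npz')
    for c,(x,y,w,h) in(("s",(225,105,60,55)),("t",(150,140,60,60))):
        cr=d[c][y:y+h,x:x+w];hsv=cv2.cvtColor(cr,cv2.COLOR_BGR2HSV)
        m=((hsv[...,0]<25)&(hsv[...,1]>90)&(hsv[...,2]>(215 if c=="t" else 150))).astype(np.uint8)
        k=max(cv2.findContours(m,cv2.RETR_EXTERNAL,cv2.CHAIN_APPROX_NONE)[0],key=cv2.contourArea)
        print(n,c,cv2.boundingRect(k),np.round(cv2.fitEllipse(cv2.convexHull(k))[0],2),cv2.contourArea(k))
E
```

```text
r1 s (18, 17, 31, 23) [33.35 28.23] 258.5
r1 t (9, 15, 33, 33) [25.03 31.22] 511.0
r8 s (19, 17, 30, 22) [33.87 27.76] 187.0
r8 t (9, 16, 33, 32) [24.87 31.25] 351.5
v3 s (19, 17, 29, 23) [32.67 27.83] 192.0
v3 t (9, 15, 33, 33) [25.04 31.31] 493.0
```

The disc outline is unchanged, so it's still home, and it holds still at about 73° with 76° wanted. Final grip: a little further clockwise and lower on the boss.

Request:
servo_tool --pt "-6 0 0 0" --pt "-12 0 0 0" --pt "-17 0 0 1" --pt "-17 0 3 2" --pt "-17 0 8 2" --pt "-17 0 9.7 2" --pt "-17 0 9.7 2" --pt "-17 0 9.7 2" --claw 110

```text
time: 29.35
tool_pos: [0.5553, 0.2137, 0.1691]
ee_rot: [3.14, 0.004, 3.127]
wrist_force: [-1.1, -0.0, 0.0]
width: 0.0535
finger_force: 0.0
```

Request:
servo_tool --pt "0 0 0 0" --pt "0 0 0 0" --pt "0 0 0 0" --pt "0 0 0 0" --pt "0 0 0 0" --pt "0 0 0 0" --claw 255

```text
time: 30.1
tool_pos: [0.5551, 0.2142, 0.1687]
ee_rot: [3.139, 0.004, 3.128]
wrist_force: [-0.6, 2.7, 6.5]
width: 0.0399
finger_force: 28.8
```

```bash
python3 -c "
from h import *
rep('f1')
o=get_obs();print(o['wrist_force'],o['wrist_torque'],o['width'],o['finger_force'],o['tool_pos'],o['ee_rot'])
for n in('v3','f1'):
    d=np.load(f'pics/{n}.npz')
    cr=d['s'][105:160,225:285];hsv=cv2.cvtColor(cr,cv2.COLOR_BGR2HSV)
    m=((hsv[...,0]<25)&(hsv[...,1]>90)&(hsv[...,2]>150)).astype(np.uint8)
    k=max(cv2.findContours(m,cv2.RETR_EXTERNAL,cv2.CHAIN_APPROX_NONE)[0],key=cv2.contourArea)
    print(n,cv2.boundingRect(k),cv2.fitEllipse(cv2.convexHull(k)))
"
```

```text
Traceback (most recent call last):
  File "h.py", line 51, in rep
    TH["top"]=th;o.append(ang("top",d["t"])[2:5].tolist())
                          ~~~~~~~~~~~~~~~~~^^^^^
TypeError: 'NoneType' object is not subscriptable
```

```bash
python3 -c "
from h import *
o=get_obs();print(o['wrist_force'],o['width'],o['finger_force'])
a=np.load('pics/v3.npz')['s'];b=snapshot('side')
for n,d in(('v3',a),('f1',b)):
    cr=d[105:160,225:285];hsv=cv2.cvtColor(cr,cv2.COLOR_BGR2HSV)
    m=((hsv[...,0]<25)&(hsv[...,1]>90)&(hsv[...,2]>150)).astype(np.uint8)
    k=max(cv2.findContours(m,cv2.RETR_EXTERNAL,cv2.CHAIN_APPROX_NONE)[0],key=cv2.contourArea)
    print(n,cv2.boundingRect(k),cv2.fitEllipse(cv2.convexHull(k)))
# shift of right rim band between pictures (region free of gripper)
f=lambda d:np.float32(cv2.cvtColor(d[112:150,252:280],cv2.COLOR_BGR2GRAY))
print(cv2.phaseCorrelate(f(a),f(b),cv2.createHanningWindow((28,38),cv2.CV_32F)))
"
```

```text
[0.21781887 2.15306968 5.94156034] 0.039878303568844295 28.848138889297843
v3 (19, 17, 29, 23) ((32.667659759521484, 27.831729888916016), (18.325164794921875, 32.66559600830078), 64.78123474121094)
f1 (31, 17, 17, 21) ((35.6785774230957, 26.331666946411133), (16.943830490112305, 24.48516845703125), 57.8365592956543)
((0.6112316266760836, -0.033563588574569536), 0.7694829495747885)
```

Request:
servo_tool --pt "0 0 0.1 0" --pt "0 0 0.1 0" --pt "0 0 0.1 0" --pt "0 0 0.1 0"

```text
time: 30.75
tool_pos: [0.5551, 0.2142, 0.1686]
ee_rot: [3.139, 0.004, 3.127]
wrist_force: [-1.3, 1.5, 7.8]
width: 0.0398
finger_force: 29.0
```

```bash
python3 -c "
from bench import *
print(close_job())"
```

```text
the job is handed in; nothing more can be done
None
```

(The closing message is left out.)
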